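# Load the fitting tray, slide its cover home and clamp it

### The job

Lay the U-channel fitting flat, open side up, in the open tray of the metal fixture. Then slide the cover under the bridge all the way home over it, past the spring catch and against its stop, and after that swing the clamp lever fully down over the cover. Leave the L-angle fitting and the other things lying around where they are.

Things in the scene. Friction and masses are not known exactly. Their poses are not given: they have to be found in the camera images.
- jig: Fixed bare-metal loading fixture. Origin on the table top, z up, x across the slide, y along it; numbers below are mm in this frame. Steel base plate 6 thick, x -70..130, y -135..145. Side walls x +-48..60, y -122..140, lips on top to z 39. A cover slides along y on the walls; tray at the -y end; end stop at y -117, top z 38. Bridge across at y 5..40; toggle clamp on the +x side at y -40
- tray_floor (a point): centre of the open tray's inner floor (fixture x 0, y -60, z 6); axes as the fixture. Tray inside: x -48..48, y -105..-15, rim z 30. At the start the open cover overhangs at most its last 5 mm (y above -20)
- bridge_top (a point): centre of the top face of the fixed flat bridge strap over the slideway (fixture x 0, y 22.5, z 66). Strap: 144 along x, 35 along y (y 5..40), 8 thick (z 58..66), on posts at x +-62..72. The cover with its ribs passes beneath it, a gripper from above does not
- cover (a joint): slide of the cover (m): 0 = fully home against the end stop, over the tray; grows towards fixture +y as it opens, at most 0.112. About 3 N drag. About 12 mm before home a spring ball catch resists: some 12 to 14 N pushes through it (a lighter push leaves the cover stuck out there); nearer than about 6 mm it gives, draws the cover home and holds it
- front_rib (a point): top centre of the cover's front (-y) grip rib: upright bar 40 along x, 10 thick along y, 18 high (z 34..52). Cover home: fixture x 0, y -85; y grows with the cover joint. Starts hidden under the bridge. The cover is a steel plate 108 (x) x 130 (y) x 4, top z 34
- rear_rib (a point): top centre of the cover's rear (+y) grip rib, same size, 93 from the front rib (cover home: fixture x 0, y 8, under the bridge); the plate ends 7 beyond its centre
- clamp (a joint): clamp lever angle (rad): 0 = fully back, leaning 0.70 from upright away from the tray (to fixture +x); 0.70 = upright; 2.27 = fully down, level over the cover, pointing to fixture -x. Stays where it is left; turning it takes about 0.3 N m (6 N at 50 mm from the pivot)
- clamp_hinge (a point): pivot axis of the clamp lever (fixture x 88, y -40, z 50); the lever swings in the fixture's x-z plane; bracket cheeks round it are 22 mm wide in x and reach z 58
- clamp_tip (a point): free end of the clamp lever, 76 mm from the pivot. Lever: steel bar 8 x 14 mm with a black rubber grip 11 mm thick, 16 mm wide (fixture y) over its outer 40 mm
- channel: the loose aluminium U-channel fitting, 70 (x) x 34 (y) x 20 mm high, walls and base 4 mm, lying open side up; origin at the centre of its underside, x along its length. About 60 g. Starts on the table to one side of the fixture
- angle: similar but wrong: loose aluminium L-angle fitting, 70 (x) x 34 (y) mm base 4 mm thick with a single wall 30 mm high along its +y edge; origin centre of underside. Lies to the other side; leave alone
- foot: bystander: black rubber foot, 26 mm across, 22 mm high, standing on the fixture's base plate in its +x +y corner; origin centre of underside
- tape: bystander: cardboard tape roll lying flat, 96 mm across, 45 mm high; origin centre of underside
- screwdriver: bystander: screwdriver 180 mm long lying on the table on the right; x along it
- screw_tray: bystander: open grey plastic tray 80 x 80 x 35 mm; origin centre of underside
- strip: bystander: flat aluminium strip 110 x 30 x 6 mm; origin centre of underside
- stapler: bystander: dark stapler 35 x 115 x 54 mm, long along its y; origin centre of underside
Things that resemble listed ones, but are neither listed nor needed, are in the scene too. Leave any blue look-alike of the channel alone.

How it is judged:
By the outcome, as a careful person would: the job done as asked, in the order asked, and still so for the second after the job is handed in, with the robot touching nothing.
It also fails if it takes over 64 s, if anything falls off the work surface, if the arm or the gripper's body presses on something with over 40 N, if the wrist force passes 120 N, or if a joint passes its speed limit or range.

### The arm

A 6-joint arm with a two-finger parallel gripper is mounted at the origin on the work surface. World frame = base frame: x ahead of the robot, y to its left, z up, the work surface at z = 0. Lengths are in m, angles in rad, forces in N, time in s.
With the tool pointing down it reaches from about 0.35 to 0.925 m from the base axis. Payload 6.4 kg.
Tool frame: the origin (TCP) lies between the finger pads; the fingertips stand 17 mm ahead of it and the grasp point (between the pads) lies 2 mm behind it; z points along the fingers, y is the line along which they close (so a half turn about z gives the same grasp; the last joint's range is limited). The gripper opens to 94 mm and grips with 3 to 60 N. Pads are 16 mm wide; open, the fingers measure 119 mm over their backs; the gripper's body (75 mm by 177 mm) begins 78 mm behind the grasp point.
Start: joints at [-1.342, 0.245, 1.558, -0, 1.339, -0.174], TCP at [0.255, -0.598, 0.222] pointing down, gripper open.
Joint ranges: [-3.13, 3.13], [-1.02, 2.26], [0.13, 2.54], [-0.95, 4.09], [0.21, 2.88], [-2.74, 2.74]. Speed limits (rad/s): [2.57, 2.57, 3.14, 3.14, 3.14, 3.14].

### API

Orientations are given as a 3x3 rotation matrix whose columns are the frame's x, y, z axes.
In Python, from plant import arm, optics gives the robot as it stands.
- The arm moves only by the tool drive_tool, never from a script. Its argument "moves" is text: rows parted by semicolons, each of 5 numbers parted by spaces: the shift along the tool's x, y, z normalised to -1 to 1, where 1 is 100 mm, then the turn about the tool's z normalised to -1 to 1, where 1 is pi rad, then the finger opening in mm, from 0 to 94. In form: tx ty tz turn hand; .... A call has exactly 10 rows; each row is the pose to reach, as a shift and turn from the pose commanded when the call began, along the tool's axes at that moment, turning the shorter way round; what a row does not reach only later rows make up. A row lasts 1/10 s, in which the tool goes at most 50 mm and 8.59 degrees, less where a joint would pass 70% of its speed; a pose out of reach is approached as far as the arm can. A call with a number of a shift or a turn outside -1 to 1 is refused whole. A call with a gripper value outside its range is refused whole. The fingers move at their own pace and stop on an object; "force" is the grip in N (left out, the last holds). Time passes only in rows, so rows that repeat a pose let the fingers close, or fill a call up. It gives the time, the measured TCP pose, the force, the opening and the grip force at its end, in the units of the state.
- arm.get_obs(): the state, without advancing time (a new reading comes with each control period).
- optics.capture(name): name is "scene" or "top"; returns the picture (420x560x3 uint8, red, green, blue); there is no depth.
- optics.camera_info(name): a dict with "intrinsics" (3x3 intrinsics, pixels), "camera_from_world" (4x4, takes a point from world to camera coordinates). Camera axes: x right, y down, z forward; pixel columns grow to the right and rows downward; lengths in m; the calibration is good to about 2 mm. A picture is of the moment at which its call begins. camera_info takes no time and is no camera call.
- arm.hand_in(): hands the job in; it is judged then, once.
The state is a dict: "clock": time; "joint_positions": joint angles; "dq": joint speeds; "tau": joint torques, N m; "tool_pos": TCP position; "eef_rot": TCP orientation; "contact_force": force on the tool from outside, world axes, zero at the start; "ft_torque": the same for the moment, N m; "grip_width": finger opening in m; "gripper_force": force on a finger pad.
Only numpy, scipy, OpenCV 4.12 (cv2) and the standard library are available. Lean on these libraries where they do the work, as an engineer would, in place of code of your own. Each camera call takes 0.05 s, during which the arm holds its last target. There are 200 camera calls.

## Working session

There is one attempt and no reset: what is moved stays moved. The work goes in short steps, Python scripts to look and compute and a tool call to move; the robot and the scene stay as the last step left them, time stands still between calls to the robot, and variables do not carry over. Pictures are saved under pics/ and viewed, at most 10 in all, crops included, and the job is handed in when it is done.

Besides the shell and the picture viewer there is one more tool, called after ">>>" as a command line: name --argument value ..., lists and objects as JSON in quotes. drive_tool: Moves the arm, as the interface text tells. Its arguments: {"type":"object","properties":{"moves":{"type":"string"},"force":{"type":"number"}},"required":["moves"]}

```bash
mkdir -p pics; python3 - <<'E'
from plant import arm, optics
import cv2, numpy as np
for n in("scene","top"):
    im=optics.capture(n); cv2.imwrite(f"pics/{n}0.png",im[:,:,::-1])
    c=optics.camera_info(n); print(n,np.round(c["intrinsics"],1).tolist(),np.round(c["camera_from_world"],4).tolist())
o=arm.get_obs(); print(o["clock"],o["tool_pos"],o["eef_rot"])
E
```

```text
scene [[401.9, 0.0, 273.1], [0.0, 401.9, 209.5], [0.0, 0.0, 1.0]] [[-0.8143, 0.58, -0.0215, 0.4142], [0.338, 0.4439, -0.8299, -0.1113], [-0.4718, -0.683, -0.5576, 1.4955], [0.0, 0.0, 0.0, 1.0]]
top [[522.2, 0.0, 274.8], [0.0, 522.2, 210.1], [0.0, 0.0, 1.0]] [[0.0131, -0.9998, 0.0128, 0.0138], [-0.9946, -0.0143, -0.1032, 0.5066], [0.1034, -0.0114, -0.9946, 1.4259], [0.0, 0.0, 0.0, 1.0]]
0.1 [ 0.25467854 -0.5974599   0.2214615 ] [[ 9.19947519e-01  3.92041303e-01 -4.23316208e-04]
 [ 3.92041439e-01 -9.19946022e-01  1.68101075e-03]
 [ 2.69597582e-04 -1.71239916e-03 -9.99998498e-01]]
```

View pics/top0.png

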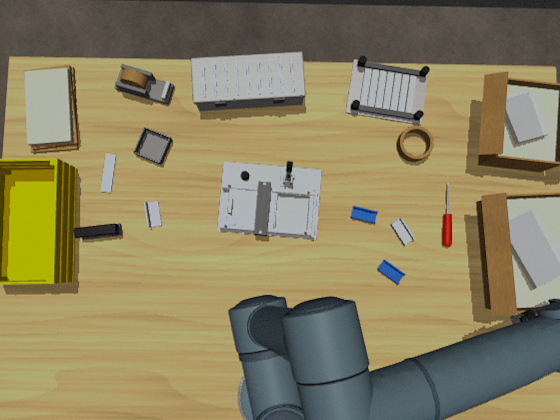

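View pics/scene0.png

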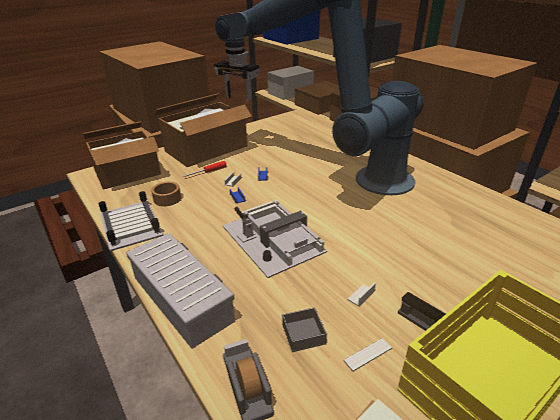

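The top view shows the fixture at about (270,200), with the tray end to the right (world −y) and the foot at (245,176), so the fixture axes are close to the world axes. There are four candidate fittings. The bare-metal piece at (402,232) is probably the channel. The pieces at (364,214) and (391,271) are blue look-alikes, and the metal piece at (153,214) on the other side is probably the L-angle. I'll confirm with one enlarged crop and measure.

```bash
cat > h.py <<'E'
import cv2, numpy as np
from plant import arm, optics
def cast(n,uv,z):
    c=optics.camera_info(n);K=c["intrinsics"];T=np.array(c["camera_from_world"])
    uv=np.atleast_2d(np.float64(uv));d=np.c_[uv,np.ones(len(uv))]@np.linalg.inv(K).T@T[:3,:3]
    o=-T[:3,:3].T@T[:3,3]; return o+d*((z-o[2])/d[:,2])[:,None]
def proj(n,P):
    c=optics.camera_info(n);T=np.array(c["camera_from_world"]);q=(np.atleast_2d(P)@T[:3,:3].T+T[:3,3])@np.array(c["intrinsics"]).T
    return q[:,:2]/q[:,2:]
def cap(n):return np.ascontiguousarray(optics.capture(n)[:,:,::-1])
def rect(im,roi,smax=60,vmin=110):
    x0,y0,x1,y1=roi;h=cv2.cvtColor(im[y0:y1,x0:x1],cv2.COLOR_BGR2HSV)
    m=((h[...,1]<smax)&(h[...,2]>vmin)).astype(np.uint8)
    cs,_=cv2.findContours(m,cv2.RETR_EXTERNAL,cv2.CHAIN_APPROX_NONE);c=max(cs,key=cv2.contourArea)+[x0,y0]
    return c,cv2.minAreaRect(c.astype(np.float32))
E
python3 - <<'E'
from h import *
t=cv2.imread("pics/top0.png");s=cv2.imread("pics/scene0.png")
a=cv2.resize(t[150:250,205:335],(520,400),interpolation=cv2.INTER_CUBIC)
b=cv2.resize(t[205:255,375,None] if 0 else t[207:257,380:430],(280,280),interpolation=cv2.INTER_CUBIC)
c=cv2.resize(s[160,None] if 0 else s[160:210,208:278],(280,200),interpolation=cv2.INTER_CUBIC)
d=cv2.resize(t[190:240,130:180],(200,200),interpolation=cv2.INTER_CUBIC)
im=np.zeros((600,800,3),np.uint8);im[:400,:520]=a;im[:280,520:]=b;im[280:480,520:]=c;im[400:600,:200]=d
im[400:600,200:480]=cv2.resize(s[275:315,340,None] if 0 else s[275:315,335:391],(280,200),interpolation=cv2.INTER_CUBIC)
cv2.imwrite("pics/crop1.png",im)
c,r=rect(t,(205,150,335,250));print("fix",r)
bx=cv2.boxPoints(r);P=cast("top",bx,0.006);print(bx.round(1).tolist(),P.round(4).tolist())
c,r=rect(t,(385,210,420,255));bx=cv2.boxPoints(r);print("ch",r,cast("top",bx,0.02).round(4).tolist(),cast("top",r[0],.02))
E
```

```text
fix ((269.29656982421875, 199.94139099121094), (99.90372467041016, 70.92084503173828), 4.763641834259033)
[[216.60000610351562, 231.10000610351562], [222.5, 160.5], [322.0, 168.8000030517578], [316.1000061035156, 239.39999389648438]] [[0.4469, 0.1829, 0.006], [0.6483, 0.1711, 0.006], [0.6287, -0.1124, 0.006], [0.4274, -0.0966, 0.006]]
ch ((403.1705627441406, 230.98236083984375), (26.230201721191406, 12.424833297729492), 57.528804779052734) [[0.4748, -0.3041, 0.02], [0.4939, -0.3337, 0.02], [0.4325, -0.3724, 0.02], [0.4136, -0.3428, 0.02]] [[ 0.45362586 -0.33829498  0.02      ]]
```

View pics/crop1.png

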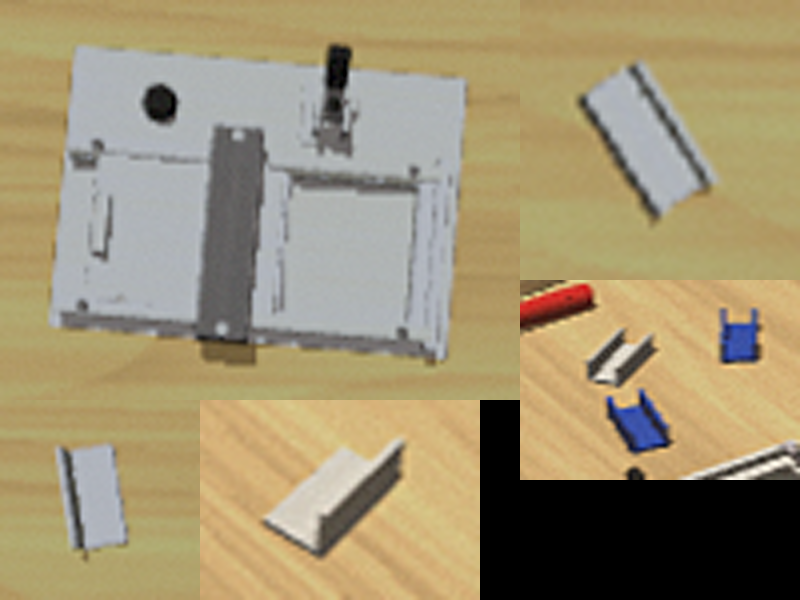

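The crop confirms the target. The bare-metal piece at (402,232) has two equal walls, so it is the U-channel. The piece at (153,214) has a single wall, so it is the L-angle, and the other two are blue. The lever leans back (+x), and the rear rib is at about (230,206). Moving now.

>>> drive_tool --moves "0.2 -0.12 0.1 0 60;0.4 -0.24 0.2 0 60;0.6 -0.36 0.3 0 60;0.8 -0.48 0.4 0 60;1 -0.6 0.5 0 60;1 -0.6 0.5 -0.05 60;1 -0.6 0.5 -0.05 60;1 -0.6 0.5 -0.05 60;1 -0.6 0.5 -0.05 60;1 -0.6 0.5 -0.05 60" --force 20

```text
clock: 1.1
tool_pos: [0.323, -0.5041, 0.1727]
eef_rot: [[0.848, 0.53, 0.0], [0.53, -0.848, -0.0], [-0.0, 0.0, -1.0]]
contact_force: [-0.8, -0.1, 0.7]
grip_width: 0.06
gripper_force: 0.0
```

```bash
cat >> h.py <<'E'
TH=-0.069; O=np.array([.5076,.0333])
def fx(x,y,z): # fixture mm -> world m
    R=np.array([[np.cos(TH),-np.sin(TH)],[np.sin(TH),np.cos(TH)]]); return np.r_[O+R@[x/1e3,y/1e3],z/1e3]
def go(P,yaw=None):
    o=arm.get_obs();R=np.array(o["eef_rot"]);d=R.T@(np.array(P)-o["tool_pos"])/0.1
    cy=np.arctan2(R[1,0],R[0,0]);t=0 if yaw is None else -(yaw-cy)/np.pi
    print("shift",d.round(3),"turn",round(t,4),"clock",o["clock"],"F",np.round(o["contact_force"],1),"w",o["grip_width"],"gf",o["gripper_force"])
    q=np.array(o["tool_pos"])[:2]-O;c,s=np.cos(TH),np.sin(TH);print("fix pos mm",np.round([1e3*(c*q[0]+s*q[1]),1e3*(-s*q[0]+c*q[1]),1e3*o["tool_pos"][2]],1))
E
python3 -c "
from h import *
go([.4537,-.3383,.06],np.deg2rad(32.3))"
```

```text
shift [ 1.987 -0.715  1.126] turn -0.0018 clock 1.1 F [-0.8 -0.1  0.7] w 0.06000313772868172 gf 0.0
fix pos mm [-147.1 -548.8  172.7]
```

>>> drive_tool --moves "0.2 -0.07 0.06 0 60;0.4 -0.15 0.12 0 60;0.6 -0.22 0.2 0 60;0.8 -0.3 0.25 0 60;1 -0.36 0.3 0 60;1 -0.36 0.3 0 60;1 -0.36 0.3 0 60;1 -0.36 0.3 0 60;1 -0.36 0.3 0 60;1 -0.36 0.3 0 60"

```text
clock: 2.1
tool_pos: [0.3885, -0.4207, 0.1427]
eef_rot: [[0.848, 0.53, 0.0], [0.53, -0.848, -0.0], [-0.0, 0.0, -1.0]]
contact_force: [-0.4, -0.1, -0.3]
grip_width: 0.0601
gripper_force: 0.0
```

>>> drive_tool --moves "0.2 -0.07 0 0 60;0.4 -0.15 0 0 60;0.6 -0.22 0 0 60;0.8 -0.3 0 0 60;0.99 -0.36 0 0 60;0.99 -0.36 0.2 0 60;0.99 -0.36 0.4 0 60;0.99 -0.36 0.6 0 60;0.99 -0.36 0.8 0 60;0.99 -0.36 0.8 0 60"

```text
clock: 3.1
tool_pos: [0.4519, -0.3355, 0.0597]
eef_rot: [[0.848, 0.531, -0.004], [0.531, -0.848, 0.004], [-0.001, -0.006, -1.0]]
contact_force: [-0.3, 1.2, -0.4]
grip_width: 0.0598
gripper_force: 0.0
```

```bash
python3 -c "
from h import *
go([.4537,-.3383,.020],np.deg2rad(32.3))
t=cap('top');cv2.imwrite('pics/t2.png',t)
s=cap('scene');cv2.imwrite('pics/v2.png',np.hstack([cv2.resize(t[190:280,340:460],(400,300)),cv2.resize(s[120:210,200:320],(400,300))]))"
```

```text
shift [0.    0.035 0.397] turn -0.0014 clock 3.1 F [-0.3  1.2 -0.4] w 0.059846019579443396 gf 0.0
fix pos mm [ -30.1 -371.8   59.7]
```

View pics/v2.png

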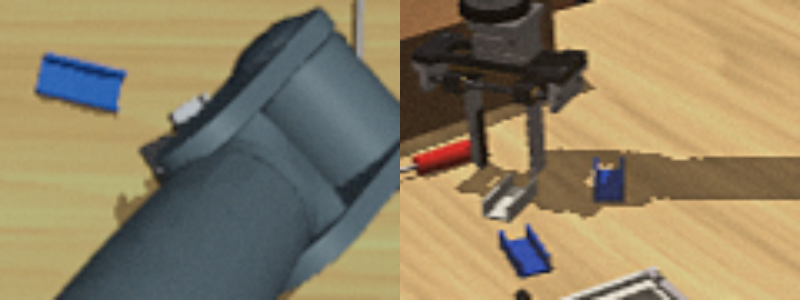

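The scene view shows the open fingers above the two sides of the channel, which is at about (510,200) in the composite. The blue piece is clear of them. Next I'll descend and grip.

>>> drive_tool --moves "0 0.03 0.1 0 60;0 0.03 0.2 0 60;0 0.03 0.3 0 60;0 0.03 0.39 0 60;0 0.03 0.39 0 60;0 0.03 0.39 0 30;0 0.03 0.39 0 30;0 0.03 0.39 0 30;0 0.03 0.39 0 30;0 0.03 0.39 0 30" --force 20

```text
clock: 4.2
tool_pos: [0.4554, -0.3396, 0.0239]
eef_rot: [[0.847, 0.531, 0.0], [0.531, -0.847, -0.0], [0.0, 0.001, -1.0]]
contact_force: [-0.2, 0.7, 2.6]
grip_width: 0.034
gripper_force: 20.0
```

>>> drive_tool --moves "0 0 0 0 28;0 0 0 0 28;0 0 -0.2 0 28;0 0 -0.4 0 28;0 0 -0.6 0 28;0 0 -0.8 0 28;0 0 -0.8 0.05 28;0 0 -0.8 0.1 28;0 0 -0.8 0.15 28;0 0 -0.8 0.2 28"

```text
clock: 5.2
tool_pos: [0.4551, -0.3393, 0.1031]
eef_rot: [[0.999, -0.046, -0.0], [-0.046, -0.999, 0.0], [-0.0, -0.0, -1.0]]
contact_force: [-0.2, 0.2, -0.8]
grip_width: 0.0334
gripper_force: 20.0
```

```bash
python3 -c "
from h import *
go(fx(0,-62,80),TH)"
```

```text
shift [ 0.338 -3.126  0.231] turn 0.0072 clock 5.2 F [-0.2  0.2 -0.8] w 0.03338790677849257 gf 19.994549453258514
fix pos mm [ -26.7 -375.3  103.1]
```

>>> drive_tool --moves "0.03 -0.2 0 0.007 28;0.06 -0.4 0 0.007 28;0.09 -0.6 0 0.007 28;0.11 -0.8 0 0.007 28;0.11 -1 0 0.007 28;0.11 -1 0 0.007 28;0.11 -1 0 0.007 28;0.11 -1 0 0.007 28;0.11 -1 0 0.007 28;0.11 -1 0 0.007 28"

```text
clock: 6.2
tool_pos: [0.4702, -0.2406, 0.1035]
eef_rot: [[0.998, -0.063, 0.0], [-0.063, -0.998, -0.0], [0.0, 0.0, -1.0]]
contact_force: [-0.4, 0.0, -0.9]
grip_width: 0.0339
gripper_force: 20.0
```

>>> drive_tool --moves "0.03 -0.2 0 0 28;0.06 -0.4 0 0 28;0.09 -0.6 0 0 28;0.11 -0.8 0 0 28;0.11 -1 0 0 28;0.11 -1 0 0 28;0.11 -1 0 0 28;0.11 -1 0 0 28;0.11 -1 0 0 28;0.11 -1 0 0 28"

```text
clock: 7.2
tool_pos: [0.4874, -0.1415, 0.1035]
eef_rot: [[0.998, -0.063, 0.0], [-0.063, -0.998, -0.0], [0.0, 0.0, -1.0]]
contact_force: [0.1, 0.3, -0.9]
grip_width: 0.0335
gripper_force: 20.0
```

>>> drive_tool --moves "0.03 -0.2 0 0 28;0.06 -0.4 0 0 28;0.09 -0.6 0 0 28;0.11 -0.8 0 0 28;0.11 -1 0 0 28;0.11 -1 0 0 28;0.11 -1 0 0 28;0.11 -1 0 0 28;0.11 -1 0 0 28;0.11 -1 0 0 28"

```text
clock: 8.2
tool_pos: [0.5046, -0.0423, 0.1035]
eef_rot: [[0.998, -0.063, 0.0], [-0.063, -0.998, -0.0], [0.0, 0.0, -1.0]]
contact_force: [-0.0, 0.1, -1.1]
grip_width: 0.0335
gripper_force: 20.0
```

```bash
python3 -c "
from h import *
go(fx(0,-62,33),TH)"
```

```text
shift [-0.022 -0.137  0.705] turn 0.0019 clock 8.2 F [-0.   0.1 -1.1] w 0.03349522956097998 gf 19.99994069337845
fix pos mm [  2.3 -75.7 103.5]
```

>>> drive_tool --moves "-0.02 -0.07 0 0 28;-0.02 -0.14 0 0 28;-0.02 -0.14 0.15 0 28;-0.02 -0.14 0.3 0 28;-0.02 -0.14 0.45 0 28;-0.02 -0.14 0.55 0 28;-0.02 -0.14 0.65 0 28;-0.02 -0.14 0.7 0 28;-0.02 -0.14 0.72 0 28;-0.02 -0.14 0.73 0 28"

```text
clock: 9.2
tool_pos: [0.5038, -0.0277, 0.0306]
eef_rot: [[0.998, -0.062, 0.0], [-0.062, -0.998, -0.0], [0.0, 0.0, -1.0]]
contact_force: [-0.4, 0.4, -0.6]
grip_width: 0.0341
gripper_force: 20.0
```

>>> drive_tool --moves "0 0 0 0 28;0 0 0 0 46;0 0 0 0 46;0 0 0 0 46;0 0 0 0 46;0 0 -0.2 0 46;0 0 -0.4 0 46;0 0 -0.6 0 46;0 0 -0.8 0 46;0 0 -1 0 20"

```text
clock: 10.2
tool_pos: [0.5034, -0.0276, 0.1313]
eef_rot: [[0.998, -0.062, 0.0], [-0.062, -0.998, -0.0], [0.0, -0.0, -1.0]]
contact_force: [-0.4, -0.1, -0.4]
grip_width: 0.0412
gripper_force: 0.0
```

```bash
python3 -c "
from h import *
go(fx(0,140,160),TH)"
```

```text
shift [ 0.014 -2.01  -0.287] turn 0.0022 clock 10.2 F [-0.4 -0.1 -0.4] w 0.04116615809714119 gf 0.0
fix pos mm [  0.  -61.  131.3]
```

>>> drive_tool --moves "0 -0.2 0 0.002 0;0 -0.4 0 0.002 0;0 -0.6 0 0.002 0;0 -0.8 0 0.002 0;0 -1 0 0.002 0;0 -1 0 0.002 0;0 -1 0 0.002 0;0 -1 0 0.002 0;0 -1 0 0.002 0;0 -1 0 0.002 0"

```text
clock: 11.2
tool_pos: [0.5097, 0.0716, 0.1305]
eef_rot: [[0.998, -0.069, -0.0], [-0.069, -0.998, -0.0], [-0.0, 0.0, -1.0]]
contact_force: [-0.6, 0.0, -0.1]
grip_width: 0.0004
gripper_force: 0.0
```

>>> drive_tool --moves "0 -0.2 0 0 0;0 -0.4 0 0 0;0 -0.6 0 0 0;0 -0.8 0 0 0;0 -1 0 0 0;0 -1 0 0 0;0 -1 0 0 0;0 -1 0 0 0;0 -1 0 0 0;0 -1 0 0 0"

```text
clock: 12.2
tool_pos: [0.5166, 0.1713, 0.1305]
eef_rot: [[0.998, -0.069, -0.0], [-0.069, -0.998, -0.0], [-0.0, 0.0, -1.0]]
contact_force: [0.2, 0.3, -0.2]
grip_width: 0.0003
gripper_force: 0.0
```

```bash
python3 -c "
from h import *
go(fx(0,152,58),TH)
print(cast('top',[230,206.3],.052),fx(0,120,52))
t=cap('top');s=cap('scene');cv2.imwrite('pics/v3.png',np.hstack([cv2.resize(t[150:250,205:335],(390,300)),cv2.resize(s[190:290,215:345],(390,300))]))"
```

```text
shift [ 0.005 -0.137  0.725] turn -0.0001 clock 12.2 F [ 0.2  0.3 -0.2] w 0.0003034134533961766 gf 0.0
fix pos mm [ -0.5 138.3 130.5]
[[0.51237407 0.14337602 0.052     ]] [0.51587343 0.15301445 0.052     ]
```

View pics/v3.png

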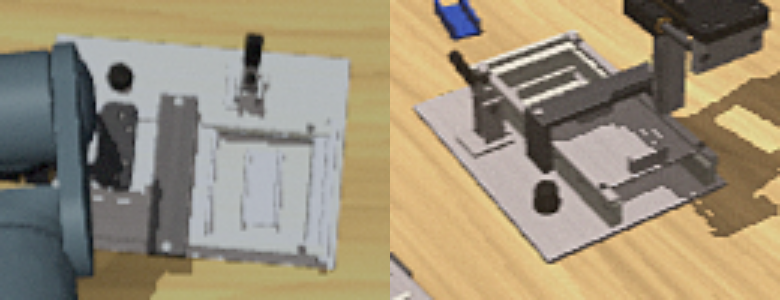

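The view shows the channel lying flat, open side up, in the middle of the tray, at about (262,190) in the composite. The cover is still open, with its rear rib at y ≈ 111–120. Next I'll come down behind the rear rib and push.

>>> drive_tool --moves "0 -0.14 0 0 0;0 -0.14 0.2 0 0;0 -0.14 0.4 0 0;0 -0.14 0.6 0 0;0 -0.14 0.73 0 0;0 -0.14 0.73 0 0;0 -0.07 0.73 0 0;0 0 0.73 0 0;0 0.07 0.73 0 0;0 0.14 0.73 0 0" --force 40

```text
clock: 13.3
tool_pos: [0.5163, 0.1577, 0.0584]
eef_rot: [[0.998, -0.069, 0.002], [-0.069, -0.998, 0.001], [0.002, -0.002, -1.0]]
contact_force: [0.9, 4.5, 0.6]
grip_width: 0.0006
gripper_force: 1.7
```

```bash
python3 -c "
from h import *
go(fx(0,70,57),TH)"
```

```text
shift [-0.001  0.547  0.013] turn -0.0001 clock 13.3 F [0.9 4.5 0.6] w 0.0005559926639288048 gf 1.6524950182065368
fix pos mm [1.000e-01 1.247e+02 5.840e+01]
```

>>> drive_tool --moves "0 0.07 0 0 0;0 0.14 0 0 0;0 0.21 0 0 0;0 0.28 0 0 0;0 0.35 0 0 0;0 0.42 0 0 0;0 0.49 0 0 0;0 0.54 0 0 0;0 0.54 0 0 0;0 0.54 0 0 0"

```text
clock: 14.3
tool_pos: [0.5108, 0.1036, 0.0566]
eef_rot: [[0.998, -0.068, -0.003], [-0.068, -0.998, -0.001], [-0.003, 0.001, -1.0]]
contact_force: [0.7, 0.8, -0.1]
grip_width: 0.0005
gripper_force: 0.0
```

>>> drive_tool --moves "0 -0.1 0 0 0;0 -0.1 -0.2 0 0;0 -0.1 -0.4 0 0;0 -0.1 -0.6 0 0;0 -0.1 -0.8 0 0;0 0.1 -0.8 0 0;0 0.3 -0.8 0 0;0 0.5 -0.8 0 0;0 0.7 -0.8 0 0;0 0.9 -0.8 0 20"

```text
clock: 15.3
tool_pos: [0.5053, 0.0143, 0.137]
eef_rot: [[0.998, -0.067, -0.001], [-0.067, -0.998, -0.0], [-0.001, 0.0, -1.0]]
contact_force: [0.3, -0.1, -0.7]
grip_width: 0.0055
gripper_force: 0.0
```

```bash
python3 -c "
from h import *
go(fx(0,-40,57),TH)
t=cap('top');s=cap('scene');cv2.imwrite('pics/t4.png',t);cv2.imwrite('pics/v4.png',np.hstack([cv2.resize(t[150:250,205:335],(390,300)),cv2.resize(s[190:290,215:345],(390,300))]))"
```

```text
shift [0.011 0.209 0.8  ] turn 0.0005 clock 15.3 F [ 0.3 -0.1 -0.7] w 0.005545097977247507 gf 0.0
fix pos mm [ -1.  -19.1 137. ]
```

View pics/v4.png

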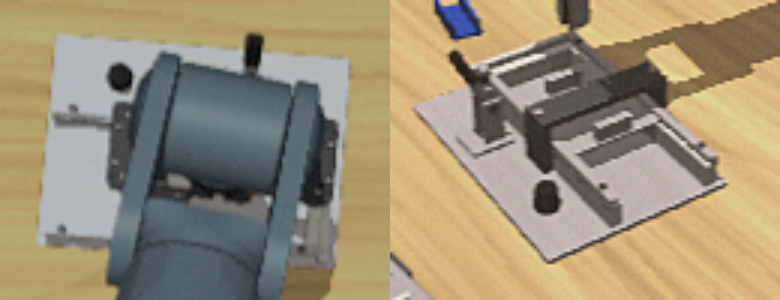

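The front rib is now in the open in front of the bridge, with its top centre at about (562,73) in the composite, which is scene pixel (272,214). The rear rib is just behind the bridge. I'll check the rib's y position.

```bash
python3 -c "
from h import *
for p in ([272,214.3],[273,216]):
    w=cast('scene',p,.052)[0];q=w[:2]-O;c,s=np.cos(TH),np.sin(TH);print(c*q[0]+s*q[1],-s*q[0]+c*q[1])
print((proj('scene',[fx(0,y,52) for y in(-30,-40,-50)])-[215,190])*3+[390,0])"
```

```text
0.0023500289116225636 -0.03879237702544211
0.004551982045813762 -0.029335280690699392
[[567.47523215  76.2842892 ]
 [562.3466715   71.623271  ]
 [557.27716737  67.01592546]]
```

>>> drive_tool --moves "0.01 0.1 0 0 36;0.01 0.21 0 0 36;0.01 0.21 0 0 36;0.01 0.21 0.2 0 36;0.01 0.21 0.4 0 36;0.01 0.21 0.6 0 36;0.01 0.21 0.8 0 36;0.01 0.21 0.8 0 36;0.01 0.21 0.8 0 5;0.01 0.21 0.8 0 5" --force 40

```text
clock: 16.4
tool_pos: [0.5063, -0.0068, 0.0587]
eef_rot: [[0.998, -0.068, 0.002], [-0.068, -0.998, -0.0], [0.002, 0.0, -1.0]]
contact_force: [0.4, 0.3, 0.2]
grip_width: 0.0234
gripper_force: 0.0
```

>>> drive_tool --moves "0 0 0 0 5;0 0 0 0 5;0 0 0 0 5;0 0 0 0 5;0 0.05 0 0 5;0 0.1 0 0 5;0 0.15 0 0 5;0 0.2 0 0 5;0 0.2 0 0 5;0 0.2 0 0 5"

```text
clock: 17.4
tool_pos: [0.5047, -0.0269, 0.0585]
eef_rot: [[0.998, -0.069, 0.001], [-0.069, -0.998, -0.0], [0.001, 0.0, -1.0]]
contact_force: [-1.3, 0.5, 6.1]
grip_width: 0.0092
gripper_force: 40.0
```

```bash
python3 -c "
from h import *
go(fx(0,-85,57),TH)"
```

```text
shift [-0.013  0.248  0.015] turn 0.0001 clock 17.4 F [-1.3  0.5  6.1] w 0.009166853408550455 gf 40.001585483551025
fix pos mm [  1.3 -60.2  58.5]
```

>>> drive_tool --moves "-0.01 0.05 0 0 5;-0.01 0.1 0 0 5;-0.01 0.13 0 0 5;-0.01 0.16 0 0 5;-0.01 0.18 0 0 5;-0.01 0.2 0 0 5;-0.01 0.22 0 0 5;-0.01 0.24 0 0 5;-0.01 0.26 0 0 5;-0.01 0.26 0 0 5"

```text
clock: 18.4
tool_pos: [0.5028, -0.0519, 0.0585]
eef_rot: [[0.998, -0.07, 0.004], [-0.07, -0.998, 0.002], [0.004, -0.003, -1.0]]
contact_force: [6.0, 7.1, 5.1]
grip_width: 0.0097
gripper_force: 40.0
```

```bash
python3 -c "
from h import *
go(fx(0,-85,57),TH)"
```

```text
shift [-0.011 -0.004  0.015] turn -0.0003 clock 18.4 F [6.  7.1 5.1] w 0.009744630931486887 gf 40.00598609447479
fix pos mm [  1.1 -85.4  58.5]
```

>>> drive_tool --moves "0 0.01 0 0 5;0 0.02 0 0 5;0 0.03 0 0 5;0 0.04 0 0 5;0 0.04 0 0 5;0 0.04 0 0 5;0 0.04 0 0 5;0 0.04 0 0 5;0 0.04 0 0 5;0 0.04 0 0 5"

```text
clock: 19.4
tool_pos: [0.5028, -0.0522, 0.0584]
eef_rot: [[0.997, -0.071, 0.005], [-0.071, -0.997, 0.01], [0.004, -0.01, -1.0]]
contact_force: [9.9, 22.0, 8.5]
grip_width: 0.0095
gripper_force: 40.1
```

```bash
python3 -c "
from h import *
go(fx(0,-85,57),TH)"
```

```text
shift [-0.011 -0.006  0.015] turn -0.0007 clock 19.4 F [ 9.9 22.   8.5] w 0.009500930343751688 gf 40.05736827850342
fix pos mm [  1.1 -85.6  58.4]
```

The cover is at y −85.6 and moved only 0.2 mm under 22 N, so it is home against the stop. I'll release and go round behind the lever.

>>> drive_tool --moves "0 -0.04 0 0 5;0 -0.04 0 0 26;0 -0.04 0 0 26;0 -0.04 0 0 26;0 -0.04 -0.2 0 26;0 -0.04 -0.4 0 26;0 -0.04 -0.6 0 26;0 -0.04 -0.8 0 26;0 -0.04 -0.95 0 0;0 -0.04 -0.95 0 0" --force 20

```text
clock: 20.4
tool_pos: [0.502, -0.0532, 0.1541]
eef_rot: [[0.998, -0.069, 0.003], [-0.069, -0.998, -0.001], [0.003, 0.001, -1.0]]
contact_force: [0.4, 0.1, 0.1]
grip_width: 0.0139
gripper_force: 0.0
```

>>> drive_tool --moves "0.2 -0.1 0 0 0;0.4 -0.2 0 0 0;0.6 -0.3 0 0 0;0.8 -0.4 0 0 0;1 -0.44 0 0 0;1 -0.44 0 0 0;1 -0.44 0 0 0;1 -0.44 0 0 0;1 -0.44 0 0 0;1 -0.44 0 0 0"

```text
clock: 21.4
tool_pos: [0.6034, -0.0157, 0.1525]
eef_rot: [[0.998, -0.069, -0.0], [-0.069, -0.998, -0.0], [-0.0, 0.0, -1.0]]
contact_force: [-0.0, 0.4, 0.8]
grip_width: 0.0004
gripper_force: 0.0
```

```bash
python3 -c "
from h import *
go(fx(160,-40,105),TH)
t=cap('top');s=cap('scene');cv2.imwrite('pics/v5.png',np.hstack([cv2.resize(t[150:250,205:335],(390,300)),cv2.resize(s[170:270,215:345],(390,300))]))"
```

```text
shift [ 0.61  -0.022  0.475] turn 0.0001 clock 21.4 F [-0.   0.4  0.8] w 0.0003975232654654216 gf 0.0
fix pos mm [ 99.  -42.2 152.5]
```

View pics/v5.png

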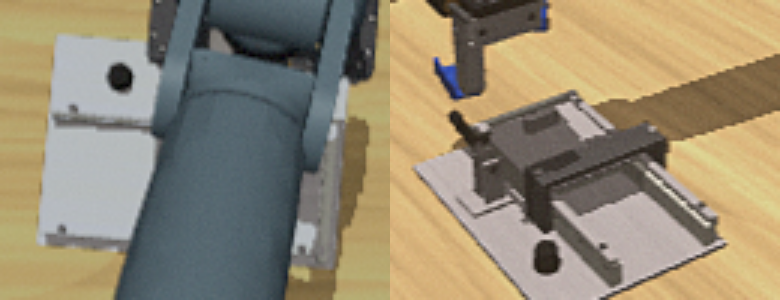

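The cover plate now fully covers the tray and the lever is still back, at about (462,130) in the composite. I'll go behind it and push.

>>> drive_tool --moves "0.2 -0.02 0 0 0;0.4 -0.02 0 0 0;0.61 -0.02 0 0 0;0.61 -0.02 0 0 0;0.61 -0.02 0 0 0;0.61 -0.02 0.15 0 0;0.61 -0.02 0.3 0 0;0.61 -0.02 0.4 0 0;0.61 -0.02 0.5 0 0;0.61 -0.02 0.5 0 0" --force 20

```text
clock: 22.5
tool_pos: [0.6634, -0.0174, 0.0999]
eef_rot: [[0.998, -0.068, -0.004], [-0.068, -0.998, 0.001], [-0.004, -0.001, -1.0]]
contact_force: [-0.5, -0.6, 0.3]
grip_width: 0.0001
gripper_force: 0.0
```

>>> drive_tool --moves "-0.06 0 -0.01 0 0;-0.12 0 -0.02 0 0;-0.18 0 -0.03 0 0;-0.24 0 -0.04 0 0;-0.3 0 -0.05 0 0;-0.36 0 -0.06 0 0;-0.42 0 -0.07 0 0;-0.48 0 -0.08 0 0;-0.54 0 -0.08 0 0;-0.58 0 -0.08 0 0"

```text
clock: 23.5
tool_pos: [0.6089, -0.0141, 0.1129]
eef_rot: [[0.998, -0.068, 0.006], [-0.068, -0.998, -0.001], [0.006, 0.001, -1.0]]
contact_force: [5.2, -0.1, 4.6]
grip_width: 0.0005
gripper_force: 2.2
```

```bash
python3 -c "
from h import *
go(fx(57,-40,107),TH)"
```

```text
shift [-0.474 -0.003  0.056] turn 0.0002 clock 23.5 F [ 5.2 -0.1  4.6] w 0.00047606057303774295 gf 2.2429490089416504
fix pos mm [104.3 -40.3 112.9]
```

Contact force is about 5 N and the lever is near upright. I'll follow the arc over.

>>> drive_tool --moves "-0.06 0 -0.01 0 0;-0.11 0 -0.01 0 0;-0.16 0 -0.01 0 0;-0.21 0 -0.01 0 0;-0.26 0 0 0 0;-0.31 0 0.01 0 0;-0.36 0 0.02 0 0;-0.41 0 0.04 0 0;-0.46 0 0.06 0 0;-0.46 0 0.06 0 0"

```text
clock: 24.5
tool_pos: [0.5615, -0.0107, 0.1049]
eef_rot: [[0.998, -0.068, 0.002], [-0.068, -0.998, -0.0], [0.002, 0.0, -1.0]]
contact_force: [3.3, -0.9, 1.5]
grip_width: 0.0001
gripper_force: 1.8
```

```bash
python3 -c "
from h import *
go(fx(36,-40,72),TH)"
```

```text
shift [-0.208 -0.002  0.328] turn 0.0002 clock 24.5 F [ 3.3 -0.9  1.5] w 0.00012746973385029147 gf 1.8403056662282324
fix pos mm [ 56.8 -40.1 104.9]
```

>>> drive_tool --moves "-0.05 0 0.04 0 0;-0.1 0 0.09 0 0;-0.14 0 0.14 0 0;-0.17 0 0.19 0 0;-0.19 0 0.24 0 0;-0.2 0 0.28 0 0;-0.21 0 0.31 0 0;-0.21 0 0.33 0 0;-0.21 0 0.34 0 0;-0.21 0 0.34 0 0"

```text
clock: 25.5
tool_pos: [0.5402, -0.0091, 0.0724]
eef_rot: [[0.998, -0.068, -0.002], [-0.068, -0.998, -0.0], [-0.002, 0.0, -1.0]]
contact_force: [-4.5, 0.3, 18.2]
grip_width: 0.0006
gripper_force: 9.2
```

```bash
python3 -c "
from h import *
go(fx(36,-40,71),TH)"
```

```text
shift [ 0.005 -0.001  0.014] turn 0.0003 clock 25.5 F [-4.5  0.3 18.2] w 0.0005662468465967778 gf 9.176942808553576
fix pos mm [ 35.5 -40.1  72.4]
```

Upward force is 18 N with the tip at z 55.4, which matches the expected level position. I'll press a little more, then retreat and look.

>>> drive_tool --moves "0 0 0.01 0 0;0 0 0.02 0 0;0 0 0.02 0 0;0 0 0.02 0 0;0 0 0.02 0 0;0 0 0 0 0;0 0 -0.1 0 0;0 0 -0.3 0 0;0 0 -0.6 0 0;0 0 -0.9 0 0"

```text
clock: 26.5
tool_pos: [0.5376, -0.0085, 0.1591]
eef_rot: [[0.998, -0.068, -0.007], [-0.068, -0.998, 0.001], [-0.007, -0.001, -1.0]]
contact_force: [0.5, 0.0, 0.5]
grip_width: 0.0003
gripper_force: 0.0
```

>>> drive_tool --moves "0 0.2 -0.1 0 0;0 0.4 -0.2 0 0;0 0.6 -0.3 0 0;0 0.8 -0.3 0 0;0 1 -0.3 0 0;0 1 -0.3 0 0;0 1 -0.3 0 0;0 1 -0.3 0 0;0 1 -0.3 0 0;0 1 -0.3 0 0"

```text
clock: 27.5
tool_pos: [0.5333, -0.1081, 0.1903]
eef_rot: [[0.998, -0.067, -0.0], [-0.067, -0.998, 0.0], [-0.001, -0.0, -1.0]]
contact_force: [0.4, -0.1, 0.5]
grip_width: 0.0006
gripper_force: 0.0
```

>>> drive_tool --moves "0 0.2 0 0 0;0 0.4 0 0 0;0 0.6 0 0 0;0 0.8 0 0 0;0 1 0 0 0;0 1 0 0 0;0 1 0 0 0;0 1 0 0 0;0 1 0 0 0;0 1 0 0 0"

```text
clock: 28.5
tool_pos: [0.5266, -0.2079, 0.1905]
eef_rot: [[0.998, -0.067, -0.0], [-0.067, -0.998, 0.0], [-0.0, -0.0, -1.0]]
contact_force: [-0.6, -0.3, 1.2]
grip_width: 0.0003
gripper_force: 0.0
```

```bash
python3 -c "
from h import *
go(fx(36,-40,71),TH)
t=cap('top');s=cap('scene');cv2.imwrite('pics/v6.png',np.hstack([cv2.resize(t[150:250,205:335],(390,300)),cv2.resize(s[170:270,215:345],(390,300))]))"
```

```text
shift [ 0.007 -1.993  1.195] turn 0.0005 clock 28.5 F [-0.6 -0.3  1.2] w 0.0003126940291431219 gf 0.0
fix pos mm [  35.6 -239.3  190.5]
```

View pics/v6.png

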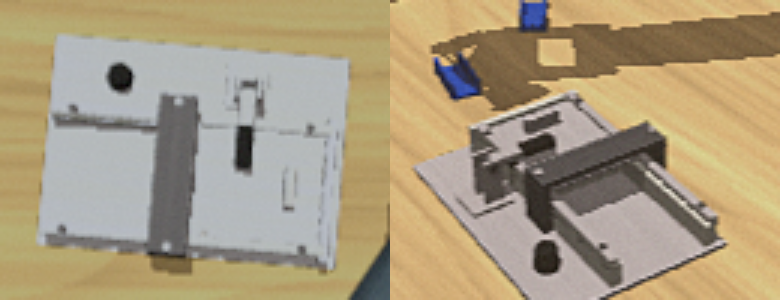

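The view shows the lever level over the cover, with its grip at about (243,148). The cover fully closes the tray, the front rib is at about (290,187), and the foot and blue pieces are where they were. Handing in.

```bash
python3 -c "
from h import *
w=cast('top',[205+290/3,150+187/3],.052)[0];print(w,fx(0,-85,52))
if np.linalg.norm(w[:2]-fx(0,-85,52)[:2])<.007: print(arm.hand_in())"
```

```text
[ 0.49863035 -0.0525176   0.052     ] [ 0.50173965 -0.05149774  0.052     ]
the job is handed in; nothing more can be done
None
```

The job is done and handed in at about 28.5 s: the U-channel is flat and open side up in the tray, the cover is home against its stop, the clamp lever is fully down, and I moved nothing else.

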